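Free a pressed loaf from the ratchet press

TASK

The cheese loaf on the bench is done: flip the press's ratchet pawl off the toothed ram and leave it thrown back, pull the ram up by its T handle as far as it goes, then draw the mould along the white board by its loop handle until the whole mould, its far handle too, is out from under the press plate and stands on the open end of the board. Leave it upright and leave the other things on the table where they are.

Things in the scene. Friction and masses are not known exactly. Their poses are not given: they have to be found in the camera images.
- press: Bench press for cheese loaves, fixed, about 250 mm tall. Origin on the table (z = 0) straight under the ram's axis, z up; the sizes below are in its frame. Two steel columns (20 mm thick) at x = +-70, y = 0 carry a grey cross head, 172 mm in x, 50 mm in y, z = 130 to 166 mm, with a bracket 60 mm wide in x reaching to y = 65, where two cheek plates up to z = 226 mm hold the pawl's pin.
- drain_end (a point): Middle of the open end of the press's white board, on its top face: press y = -330 mm. The board is 170 mm wide in x, its top 12 mm above the table, and runs under the ram to y = +130; a drip rim 5 mm wide and 6 mm high runs along each long side. The mould is drawn towards this end (press -y).
- pawl (a joint): Angle of the ratchet pawl about its pin (along the press's x). 0: engaged, tooth in the ram's teeth, thumb lever leaning out to +y, 45 degrees from level (up to 0.2 while its tooth rides on a slope). Grows as the lever swings up and over towards the ram, to 1.08 rad: thrown back, 17 degrees past upright. Tips by its own weight to the side it leans. Engaged, it lets the ram go down but not up.
- pawl_pin (a point): Point on the pawl's pin axis in the plane of the thumb lever: in the press frame x = 38, y = 47, z = 212 mm. The lever (8 mm rod) turns about it in the press's y-z plane.
- pawl_knob (a point): Centre of the black ball knob (20 mm across) on the end of the thumb lever, 66 mm from pawl_pin. It can be pinched across the press's x and carried round the arc, or pushed.
- ram (a joint): Height of the ram in m: 0 pressed down, 0.055 at its top stop. An upright square aluminium bar (22 mm) with saw teeth (12 mm pitch) on its +y face, a T handle on top and a press plate (58 x 136 x 8 mm, long side along y) below. Stiff: stays where it is left, takes about 12 N to lift. At the start the plate is inside the mould, its underside 16 to 28 mm below its rim.
- ram_handle (a point): Middle of the T handle, a level steel bar 16 mm thick and 90 mm long along the press's y, 242 mm above the table with the ram at 0.
- mould: Loose perforated steel loaf mould with the loaf in it, 160 mm long (y) x 84 mm wide (x) x 65 mm tall, about 0.75 kg; it slides on the board. Origin at the centre of its underside; axes nearly the press's. At the start it stands under the ram. A loop handle of 8 mm rod at each end, 42 mm wide in x: its outer bar is 124 mm from the mould's middle, 50 mm above its underside.
- mould_handle (a point): Middle of the outer bar of the loop handle at the mould's -y end, the one towards the drain end. The loop's side rods run from here 44 mm back to the mould, so it can be gripped across both rods (42 mm) or over the outer bar.
- shaker: Bystander: glass jar with steel cap, 52 mm wide, 100 mm tall. Origin at its foot.
- follower: Bystander: spare wooden follower board 56 x 134 x 12 mm, lying flat. Origin under its middle.
- tub: Bystander: white plastic tub, 110 mm wide, 70 mm tall. Origin at its foot.
- tin: Bystander: food tin 100 mm wide, 115 mm tall. Origin at its foot.
- bowl: Bystander: steel mixing bowl 170 mm wide, 85 mm tall. Origin at its foot.
- spatula: Bystander: spatula 260 mm long, lying flat.
- jug: Bystander: white plastic jug 120 mm wide, 220 mm tall. Origin at its foot.

How it is judged:
By the outcome, as a careful person would: the job done as asked, in the order asked, and still so for the second after the job is handed in, with the robot touching nothing.
It also fails if it takes over 67 s, if anything falls off the work surface, if the arm or the gripper's body presses on something with over 40 N, if the wrist force passes 120 N, or if a joint passes its speed limit or range.

ROBOT

A 6-joint arm with a two-finger parallel gripper is mounted at the origin on the work surface. World frame = base frame: x ahead of the robot, y to its left, z up, the work surface at z = 0. Lengths are in m, angles in rad, forces in N, time in s.
With the tool pointing down it reaches from about 0.3 to 0.875 m from the base axis. Payload 6.4 kg.
Tool frame: the origin (TCP) lies between the finger pads; the fingertips stand 25 mm ahead of it and the grasp point (between the pads) lies 6 mm ahead of it; z points along the fingers, y is the line along which they close (so a half turn about z gives the same grasp; the last joint's range is limited). The gripper opens to 85 mm and grips with 20 to 120 N. Pads are 22 mm wide; open, the fingers measure 114 mm over their backs; the gripper's body (76 mm by 85 mm) begins 54 mm behind the grasp point. The pads swing forward as they close: fully open they stand 13 mm farther back than shut.
Start: joints at [-0.206, 0.181, 1.607, -0, 1.354, -0.206], TCP at [0.575, 0, 0.217] pointing down, gripper open.
Joint ranges: [-2.99, 2.99], [-0.89, 2.07], [0.3, 2.58], [-1.14, 4.28], [0, 2.63], [-3.12, 3.12]. Speed limits (rad/s): [2.57, 2.57, 3.01, 3.14, 3.14, 3.14].

INTERFACE

Orientations are given as a unit quaternion [w, x, y, z].
In Python, from bench import ctrl gives the robot as it stands.
- The arm moves only by the tool servo_tool, never from a script. Its argument "series" is text: rows parted by semicolons, each of 7 numbers parted by spaces: the gripper command: -1 is fully open, 1 is shut, values between are in proportion, then the shift along the tool's x, y, z in m, then the turn, a rotation vector about the tool's x, y, z in degrees. A call has 1 to 12 rows; each row is the pose to reach, as a shift and turn from the pose commanded when the call began, along the tool's axes at that moment; what a row does not reach only later rows make up. A row lasts 1/12 s, in which the tool goes at most 41.7 mm and 7.16 degrees, less where a joint would pass 70% of its speed; a pose out of reach is approached as far as the arm can. A call with a gripper value outside its range is refused whole. The fingers move at their own pace and stop on an object; the grip force is fixed at half the most. Time passes only in rows, so rows that repeat a pose let the fingers close. It gives the time, the measured TCP pose, the force, the opening and the grip force at its end, in the units of the state.
- ctrl.get_obs(): the state, without advancing time (a new reading comes with each control period).
- ctrl.camera(name): name is "scene" or "side" or "wrist"; returns a dict with "img" (480x640x3 uint8, red, green, blue), "z_map" (480x640 float32, m along the optical axis (not along the pixel's ray), 0 where there is no reading), "fovy" (degrees; the focal length in pixels is half the picture's height over the tangent of half this angle, whatever the lens; pixels are square), "cx", "cy" (the principal point, pixels), "k1" (the pictures are not rectified: a ray, as slopes to the right and down, at radius r is drawn at 1 + k1 r^2 times it, then the intrinsics apply), "extrinsics" (4x4, takes a point from camera to world coordinates); the wrist camera has in their place "T_tool_cam" (4x4, takes a point from camera to tool coordinates, whose origin is the TCP and whose axes are the flange's). Camera axes: x right, y down, z forward; pixel columns grow to the right and rows downward; lengths in m; the calibration is good to about 2 mm. A picture is of the moment at which its call begins: read the wrist's pose just before it.
- ctrl.hand_in(): hands the job in; it is judged then, once.
The state is a dict: "time_s": time; "q": joint angles; "dq": joint speeds; "joint_efforts": joint torques, N m; "eef_pos": TCP position; "eef_rot": TCP orientation; "wrist_force": force on the tool from outside, world axes, zero at the start; "torque": the same for the moment, N m; "opening": opening from 0.0 (shut) to 1.0 (fully open); "grasp_force": force on a finger pad.
Only numpy, scipy, OpenCV 4.12 (cv2) and the standard library are available. Lean on these libraries where they do the work, as an engineer would, in place of code of your own. Each camera call takes 0.05 s, during which the arm holds its last target. There are 200 camera calls.

## Working session

There is one attempt and no reset: what is moved stays moved. The work goes in short steps, Python scripts to look and compute and a tool call to move; the robot and the scene stay as the last step left them, time stands still between calls to the robot, and variables do not carry over. Pictures are saved under pics/ and viewed, at most 10 in all, crops included, and the job is handed in when it is done.

Besides the shell and the picture viewer there is one more tool, called as name(argument=value, ...) on one line, values as JSON. servo_tool: Moves the arm, as the interface text tells. Its arguments: {"type":"object","properties":{"series":{"type":"string"}},"required":["series"]}

```bash
mkdir -p pics; ls; cat > h.py <<'E'
import numpy as np, cv2
from bench import ctrl
def grab(name,save=None):
    o=ctrl.get_obs(); c=ctrl.camera(name)
    if save: cv2.imwrite('pics/'+save,c['img'][:,:,::-1])
    f=240/np.tan(np.radians(c['fovy'])/2)
    if name=='wrist':
        w,x,y,z=o['eef_rot']
        from scipy.spatial.transform import Rotation as R
        T=np.eye(4);T[:3,:3]=R.from_quat([x,y,z,w]).as_matrix();T[:3,3]=o['eef_pos'];c['T']=T@c['T_tool_cam']
    else: c['T']=np.array(c['extrinsics'])
    c['K']=np.array([[f,0,c['cx']],[0,f,c['cy']],[0,0,1]])
    return c
def slopes(c,uv):
    uv=np.atleast_2d(np.asarray(uv,float))
    return cv2.undistortPoints(uv[:,None],c['K'],np.array([c['k1'],0,0,0,0.]))[:,0]
def depthpt(c,uv,r=0):
    uv=np.atleast_2d(uv).astype(int); s=slopes(c,uv); z=c['z_map'][uv[:,1],uv[:,0]]
    return (np.c_[s*z[:,None],z])@c['T'][:3,:3].T+c['T'][:3,3]
def plane(c,uv,h):
    s=slopes(c,uv); d=np.c_[s,np.ones(len(s))]@c['T'][:3,:3].T; o=c['T'][:3,3]
    return o+d*((h-o[2])/d[:,2])[:,None]
def cloud(c):
    v,u=np.mgrid[:480,:640]; uv=np.c_[u.ravel(),v.ravel()]
    return depthpt(c,uv).reshape(480,640,3)
E
python3 - <<'E'
from h import *
for n in('scene','side'):
    c=grab(n,n+'0.png'); print(n,c['T'].round(3).tolist(),c['fovy'],c['k1'],(c['z_map']>0).mean())
    np.savez(n+'0.npz',img=c['img'],z=c['z_map'],K=c['K'],k1=c['k1'],T=c['T'])
print(ctrl.get_obs())
E
```

```text
pics
scene [[-0.284, 0.723, -0.63, 1.287], [0.959, 0.227, -0.172, 0.174], [0.018, -0.653, -0.757, 1.079], [0.0, 0.0, 0.0, 1.0]] 51.83088947428989 -0.0993281939248155 0.9958658854166667
side [[-0.992, -0.089, 0.084, 0.423], [-0.122, 0.727, -0.675, 0.847], [-0.002, -0.681, -0.733, 1.115], [0.0, 0.0, 0.0, 1.0]] 48.2357251031248 -0.16688719311655043 0.9962076822916667
{'time_s': 0.1, 'q': array([-2.06302384e-01,  1.81475333e-01,  1.60791644e+00,  4.13716705e-06,
        1.35378941e+00, -2.06286243e-01]), 'dq': array([-0.0010123 , -0.00024098, -0.00254458,  0.00135307,  0.00091981,
       -0.00156651]), 'joint_efforts': array([-2.02498759e-04, -4.45872438e+01, -3.52238703e+01, -4.27332343e-04,
        4.16999465e-03,  3.20961749e-05]), 'eef_pos': array([5.74480151e-01, 1.26303870e-04, 2.16165352e-01]), 'eef_rot': array([-6.65867861e-04,  7.07112581e-01,  7.07100535e-01, -4.32990085e-04]), 'wrist_force': array([-1.42868994,  0.06206618, -0.364795  ]), 'torque': array([ 0.03448626, -0.05392738, -0.03781152]), 'grasp_force': 0.0, 'opening': 1.0015984820318142}
```

View pics/scene0.png

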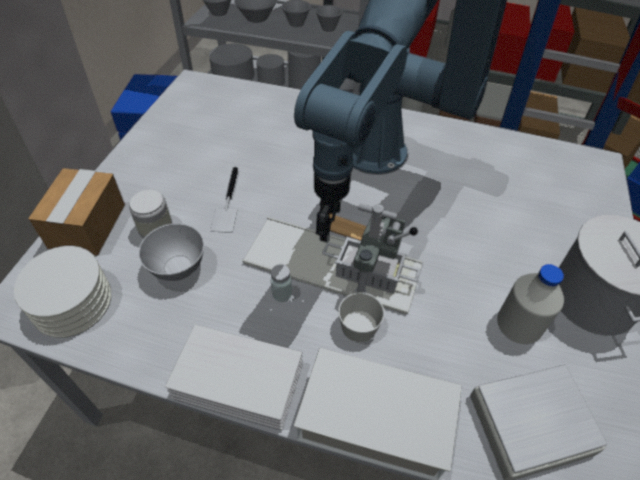

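View pics/side0.png

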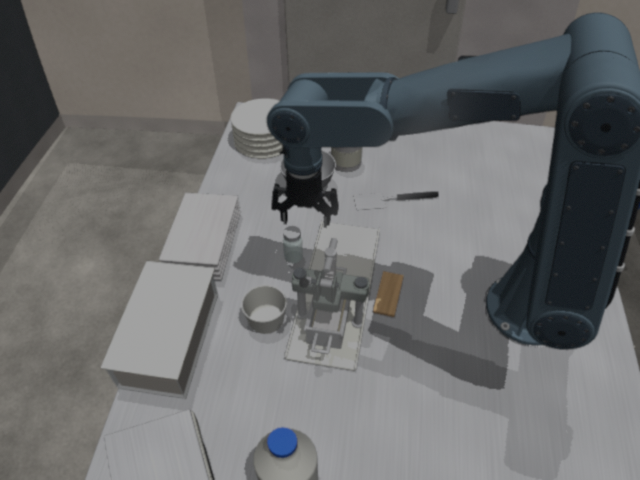

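The scene view shows the press at about (375,250), with the drain end at left (~(255,245)), the pawl knob at (413,230) and the shaker beside the board at (281,280). The side view shows the press at about (335,290). Next I'll get the press frame from depth.

```bash
cat > m.py <<'E'
from h import *
def load(n):
    d=np.load(n); c=dict(d); c['z_map']=c['z']; c['k1']=float(c['k1']); return c
if __name__=='__main__':
    C={n:load(n+'0.npz') for n in('scene','side')}
    for n,uvs in {'scene':[(250,250),(410,302),(413,230),(367,250),(281,270),(362,305),(348,228),(258,222)],'side':[(325,230),(375,230),(290,360),(355,365),(332,245),(300,280),(360,283),(388,295),(265,300),(292,233)]}.items():
        print(n); 
        for uv,p in zip(uvs,depthpt(C[n],uvs)): print(uv,p.round(3))
    a=cv2.resize(C['scene']['img'][190:320,235:435],None,fx=4,fy=4,interpolation=cv2.INTER_CUBIC)
    b=cv2.resize(C['side']['img'][215:375,230:410],None,fx=4,fy=4,interpolation=cv2.INTER_CUBIC)
    cv2.imwrite('pics/a.png',a[:,:,::-1]);cv2.imwrite('pics/b.png',b[:600,:,::-1])
    # board top: points with z 8..22mm
    for n in C:
        P=cloud(C[n]); m=(P[...,2]>.008)&(P[...,2]<.0165)&(abs(P[...,0]-.6)<.3)&(abs(P[...,1])<.4)
        m=cv2.morphologyEx(m.astype(np.uint8),cv2.MORPH_OPEN,np.ones((3,3)))
        k,l,s,_=cv2.connectedComponentsWithStats(m)
        i=np.argsort(-s[1:,4])[:4]+1
        for j in i:
            q=P[l==j]; print(n,s[j],q.mean(0).round(3),[ (tuple(np.round(x,3)) ) for x in cv2.boxPoints(cv2.minAreaRect(q[:,:2].astype(np.float32)))])
E
python3 m.py
```

```text
scene
(250, 250) [ 0.525 -0.237  0.01 ]
(410, 302) [0.564 0.216 0.013]
(413, 230) [0.554 0.18  0.271]
(367, 250) [0.564 0.088 0.179]
(281, 270) [ 0.628 -0.106  0.104]
(362, 305) [0.619 0.102 0.03 ]
(348, 228) [0.373 0.002 0.017]
(258, 222) [ 0.417 -0.256  0.003]
side
(325, 230) [ 0.556 -0.206  0.012]
(375, 230) [ 0.415 -0.22   0.015]
(290, 360) [0.586 0.221 0.008]
(355, 365) [0.434 0.221 0.017]
(332, 245) [0.506 0.074 0.259]
(300, 280) [0.559 0.181 0.265]
(360, 283) [0.439 0.106 0.178]
(388, 295) [0.367 0.007 0.014]
(265, 300) [0.675 0.067 0.023]
(292, 233) [ 0.631 -0.102  0.098]
scene [ 246  224   96   63 2594] [ 0.502 -0.115  0.013] [(np.float32(0.403), np.float32(-0.233)), (np.float32(0.564), np.float32(-0.241)), (np.float32(0.579), np.float32(0.028)), (np.float32(0.418), np.float32(0.037))]
scene [331 217  33  23 357] [ 0.372 -0.003  0.013] [(np.float32(0.334), np.float32(-0.044)), (np.float32(0.391), np.float32(-0.052)), (np.float32(0.404), np.float32(0.043)), (np.float32(0.347), np.float32(0.05))]
scene [336 281  21  13 158] [0.566 0.05  0.013] [(np.float32(0.54), np.float32(0.
[... 478 characters left out ...]
2(0.579), np.float32(-0.054)), (np.float32(0.416), np.float32(-0.046))]
side [ 285  318   76   52 1648] [0.51  0.179 0.012] [(np.float32(0.426), np.float32(0.091)), (np.float32(0.59), np.float32(0.081)), (np.float32(0.599), np.float32(0.22)), (np.float32(0.435), np.float32(0.231))]
side [379 272  25  36 483] [ 0.361 -0.023  0.012] [(np.float32(0.329), np.float32(-0.069)), (np.float32(0.385), np.float32(-0.076)), (np.float32(0.4), np.float32(0.037)), (np.float32(0.344), np.float32(0.044))]
side [376 293   8  13  65] [0.388 0.02  0.011] [(np.float32(0.375), np.float32(0.036)), (np.float32(0.386), np.float32(-0.0)), (np.float32(0.402), np.float32(0.005)), (np.float32(0.391), np.float32(0.041))]
```

View pics/a.png

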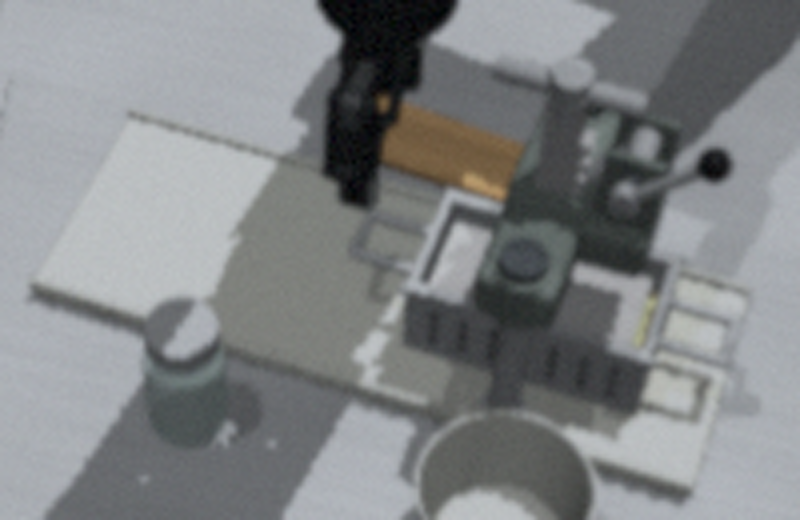

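View pics/b.png

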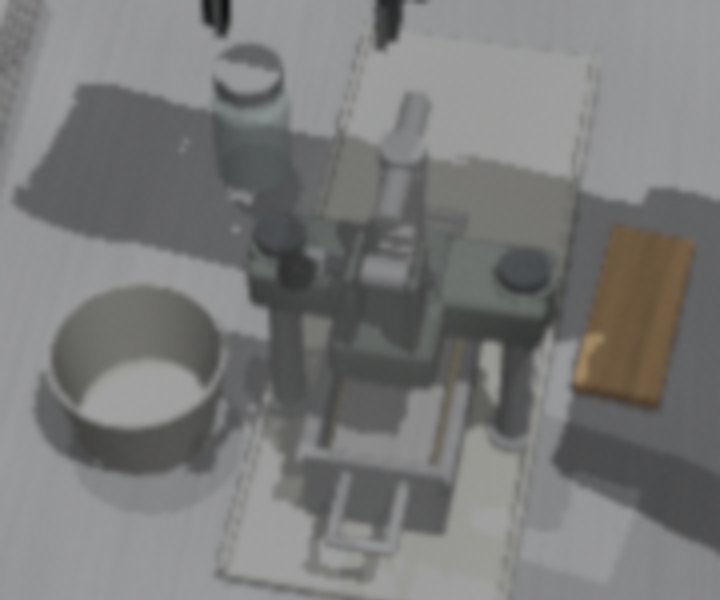

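The pictures show the board turned about 3.5° in yaw and the knob at roughly (0.552, 0.183, 0.26). The mould's drain-side loop is clear, and the shaker and tub are off the board. I'll raise the tool, shut it, and go beyond the knob on its +y side so I can push it over.

servo_tool(series="1 0 0 -0.04 0 0 0; 1 0 0 -0.08 0 0 0; 1 0 0 -0.125 0 0 0; 1 0 0 -0.125 0 0 3.5; 1 0.04 -0.006 -0.125 0 0 3.5; 1 0.08 -0.011 -0.125 0 0 3.5; 1 0.12 -0.016 -0.125 0 0 3.5; 1 0.16 -0.02 -0.125 0 0 3.5; 1 0.2 -0.022 -0.125 0 0 3.5; 1 0.231 -0.022 -0.125 0 0 3.5; 1 0.231 -0.022 -0.125 0 0 3.5")

```text
time_s: 1.02
eef_pos: [0.5516, 0.2365, 0.3413]
eef_rot: [-0.001, 0.726, 0.687, 0.0]
wrist_force: [-0.3, -0.3, -0.2]
opening: 0.0
grasp_force: 0.0
```

```bash
python3 - <<'E'
from h import *
for n in('scene','side'):
    c=grab(n); P=cloud(c); M=np.array([0.5067,.0934]); a=np.radians(-3.5)
    d=P[...,:2]-M; px=d@[np.cos(a),np.sin(a)]; py=d@[-np.sin(a),np.cos(a)]; z=P[...,2]
    def st(t,m):
        m=m&(c['z_map']>0)
        if m.sum()>3: print(n,t,m.sum(),'x',np.percentile(px[m],[2,50,98]).round(3),'y',np.percentile(py[m],[2,50,98]).round(3),'z',np.percentile(z[m],[2,50,98]).round(3))
    st('knob',(abs(px-.038)<.02)&(abs(py-.094)<.025)&(z>.245)&(z<.28))
    st('handle',(abs(px)<.014)&(abs(py)<.06)&(z>.235)&(z<.31))
    st('head top',(abs(px)<.12)&(abs(py)<.04)&(z>.158)&(z<.172))
    st('loop',(abs(px)<.03)&(py<-.085)&(py>-.16)&(z>.05)&(z<.075))
    st('rim',(abs(px)<.05)&(abs(py)<.1)&(z>.068)&(z<.082))
    st('loop+',(abs(px)<.03)&(py>.085)&(py<.16)&(z>.05)&(z<.075))
E
```

```text
scene knob 86 x [0.032 0.041 0.047] y [0.073 0.089 0.1  ] z [0.247 0.266 0.272]
scene handle 348 x [-0.008  0.005  0.013] y [-0.043  0.     0.042] z [0.238 0.257 0.265]
scene head top 644 x [-0.06   0.031  0.087] y [-0.026  0.006  0.035] z [0.16  0.167 0.172]
scene loop 115 x [-0.019  0.005  0.022] y [-0.126 -0.111 -0.086] z [0.061 0.066 0.071]
scene rim 650 x [-0.043  0.012  0.045] y [-0.082  0.018  0.082] z [0.068 0.075 0.081]
scene loop+ 120 x [-0.021  0.001  0.02 ] y [0.086 0.11  0.126] z [0.061 0.067 0.071]
side knob 77 x [0.03  0.038 0.048] y [0.087 0.097 0.103] z [0.257 0.266 0.272]
side handle 296 x [-0.012 -0.001  0.01 ] y [-0.041  0.011  0.047] z [0.239 0.257 0.265]
side head top 790 x [-0.084 -0.025  0.082] y [-0.021  0.012  0.038] z [0.159 0.166 0.171]
side loop 43 x [-0.019 -0.009  0.006] y [-0.124 -0.117 -0.105] z [0.06  0.065 0.07 ]
side rim 486 x [-0.044 -0.006  0.046] y [-0.011  0.064  0.086] z [0.068 0.075 0.081]
side loop+ 168 x [-0.019  0.002  0.022] y [0.086 0.116 0.131] z [0.06  0.065 0.07 ]
```

servo_tool(series="1 0 0 0.035 0 0 0; 1 0 0 0.065 0 0 0; 1 -0.012 0 0.065 0 0 0; 1 -0.022 0 0.065 0 0 0; 1 -0.03 0 0.064 0 0 0; 1 -0.038 0 0.063 0 0 0; 1 -0.046 0 0.062 0 0 0; 1 -0.054 0 0.06 0 0 0; 1 -0.062 0 0.058 0 0 0; 1 -0.07 0 0.056 0 0 0; 1 -0.078 0 0.055 0 0 0; 1 -0.084 0 0.055 0 0 0")

```text
time_s: 2.12
eef_pos: [0.5481, 0.1463, 0.2875]
eef_rot: [0.0, 0.728, 0.685, 0.0]
wrist_force: [0.2, -0.7, -0.1]
opening: 0.002
grasp_force: 0.0
```

```bash
cat > look.py <<'E'
from h import *
import sys
c={}
ims=[]
for n,(a,b,e,f) in {'scene':(180,320,320,440),'side':(200,360,250,400)}.items():
    k=grab(n); ims.append(cv2.resize(k['img'][a:b,e:f],(390,420),interpolation=cv2.INTER_CUBIC))
cv2.imwrite('pics/'+sys.argv[1],np.hstack(ims)[:,:,::-1]); print(ctrl.get_obs()['eef_pos'])
E
python3 look.py p1.png
```

```text
[0.54790761 0.14620396 0.28701489]
```

View pics/p1.png

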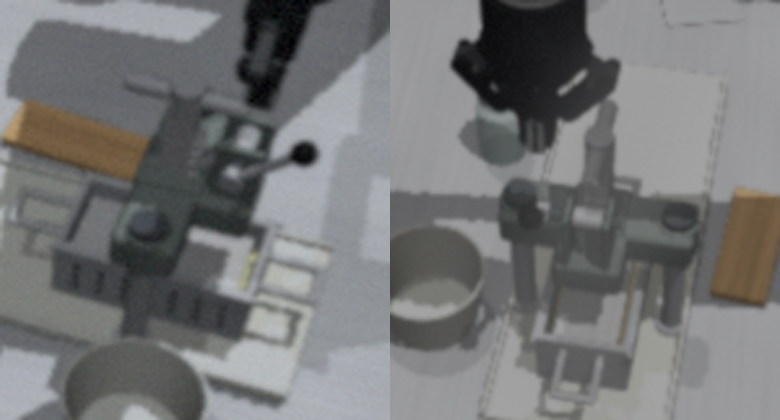

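The pawl is still engaged: the knob in the crop sits at (305,153), and the fingers look higher than I expected. I'll measure the tip from depth.

```bash
python3 - <<'E'
from h import *
for n in('scene','side'):
    c=grab(n); P=cloud(c); M=np.array([0.5067,.0934]); a=np.radians(-3.5)
    d=P[...,:2]-M; px=d@[np.cos(a),np.sin(a)]; py=d@[-np.sin(a),np.cos(a)]; z=P[...,2]
    for lo in np.arange(.23,.34,.01):
        m=(abs(px-.038)<.04)&(py>.02)&(py<.13)&(z>lo)&(z<=lo+.01)&(c['z_map']>0)
        if m.sum()>2: print(n,round(lo,3),m.sum(),'x',np.percentile(px[m],[2,50,98]).round(3),'y',np.percentile(py[m],[2,50,98]).round(3))
o=ctrl.get_obs();print(o['eef_pos'],o['wrist_force'])
E
```

```text
scene 0.23 20 x [0.025 0.04  0.043] y [0.054 0.063 0.071]
scene 0.24 22 x [0.001 0.038 0.043] y [0.022 0.071 0.078]
scene 0.25 65 x [-0.002  0.006  0.044] y [0.021 0.037 0.097]
scene 0.26 52 x [0.    0.042 0.049] y [0.022 0.089 0.1  ]
scene 0.27 19 x [0.033 0.04  0.045] y [0.086 0.091 0.098]
scene 0.3 10 x [0.043 0.044 0.048] y [0.045 0.059 0.064]
scene 0.31 35 x [0.035 0.048 0.052] y [0.043 0.055 0.064]
scene 0.32 28 x [0.043 0.05  0.053] y [0.044 0.053 0.063]
scene 0.33 7 x [0.033 0.051 0.052] y [0.048 0.053 0.064]
scene 0.34 3 x [0.043 0.046 0.064] y [0.065 0.066 0.067]
side 0.24 8 x [-0.     0.004  0.008] y [0.043 0.045 0.046]
side 0.25 59 x [-0.002  0.004  0.041] y [0.02  0.038 0.102]
side 0.26 64 x [0.    0.037 0.048] y [0.039 0.096 0.102]
side 0.27 7 x [0.036 0.04  0.043] y [0.09  0.095 0.097]
side 0.3 21 x [0.029 0.037 0.05 ] y [0.061 0.065 0.069]
side 0.31 42 x [0.026 0.036 0.051] y [0.056 0.064 0.068]
side 0.32 50 x [0.026 0.037 0.053] y [0.056 0.064 0.069]
side 0.33 44 x [0.026 0.04  0.051] y [0.052 0.066 0.069]
side 0.34 83 x [0.012 0.042 0.066] y [0.048 0.067 0.07 ]
[0.54781941 0.14713559 0.28683861] [ 0.58903588  0.3562501  -0.5088162 ]
```

```bash
python3 - <<'E'
from h import *; from m import load
for n in('scene','side'):
    c=load(n+'0.npz'); P=cloud(c); z=P[...,2]
    m=(abs(P[...,0]-.575)<.09)&(abs(P[...,1])<.05)&(z>.12)
    for lo in np.arange(.15,.3,.01):
        k=m&(z>lo)&(z<=lo+.01)
        if k.sum()>2: print(n,round(lo,3),k.sum(),'x',np.percentile(P[k][:,0],[2,50,98]).round(3),'y',np.percentile(P[k][:,1],[2,50,98]).round(3))
c=grab('wrist','w1.png'); print(c['T'].round(3).tolist(),c['fovy'])
P=cloud(c); M=np.array([0.5067,.0934]); a=np.radians(-3.5)
d=P[...,:2]-M; px=d@[np.cos(a),np.sin(a)]; py=d@[-np.sin(a),np.cos(a)]; z=P[...,2]
for t,m in {'head':(abs(px+.07)<.02)&(abs(py)<.03)&(z>.11)&(z<.23),'board':(abs(px)<.06)&(py>.11)&(z<.05),'handle':(abs(px)<.02)&(abs(py)<.06)&(z>.21)&(z<.32),'knob':(abs(px-.038)<.03)&(abs(py-.095)<.03)&(z>.23)&(z<.3)}.items():
    print(t,m.sum(), px[m].mean().round(3) if m.sum() else '',py[m].mean().round(3) if m.sum() else '',np.percentile(z[m],[5,50,95]).round(3) if m.sum() else '')
E
```

```text
scene 0.24 8 x [0.511 0.576 0.623] y [-0.01   0.005  0.042]
scene 0.25 42 x [0.504 0.622 0.632] y [-0.012  0.005  0.05 ]
scene 0.26 33 x [0.529 0.629 0.632] y [-0.01   0.005  0.009]
scene 0.27 15 x [0.53  0.624 0.635] y [-0.005  0.007  0.009]
scene 0.28 11 x [0.53  0.533 0.637] y [-0.009  0.008  0.01 ]
scene 0.29 51 x [0.619 0.645 0.65 ] y [-0.012  0.001  0.012]
side 0.24 10 x [0.527 0.619 0.623] y [-0.006  0.009  0.012]
side 0.25 39 x [0.52  0.618 0.63 ] y [-0.006  0.009  0.013]
side 0.26 55 x [0.519 0.618 0.632] y [-0.01   0.008  0.014]
side 0.27 39 x [0.521 0.618 0.631] y [0.    0.009 0.014]
side 0.28 44 x [0.513 0.576 0.64 ] y [0.002 0.011 0.015]
side 0.29 177 x [0.502 0.534 0.647] y [-0.01   0.009  0.015]
[[0.998, -0.059, -0.019, 0.553], [-0.062, -0.946, -0.318, 0.229], [0.001, 0.319, -0.948, 0.444], [0.0, 0.0, 0.0, 1.0]] 63.081750098368865
head 3035 -0.066 0.009 [0.145 0.167 0.177]
board 14398 0.0 0.179 [-0.001  0.001  0.013]
handle 5315 0.001 0.033 [0.215 0.245 0.263]
knob 1605 0.038 0.091 [0.24  0.267 0.271]
```

View pics/w1.png

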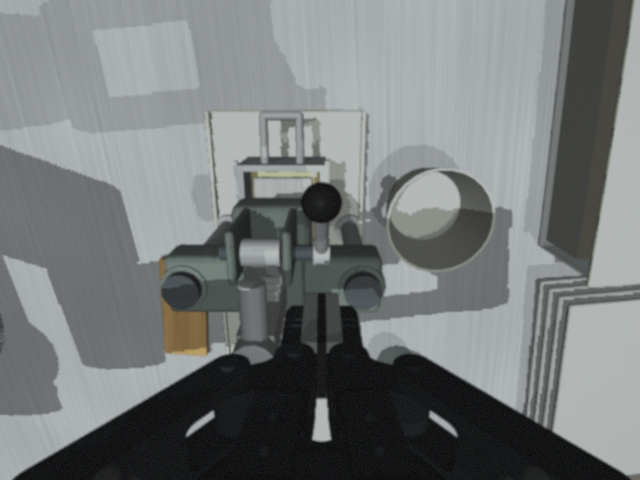

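The wrist view shows the knob at (321,203), the fingertips at about (295,312) and (348,312), and the pawl still engaged. I'll check the tip depth in the wrist view as well.

```bash
python3 - <<'E'
from h import *
c=grab('wrist'); o=ctrl.get_obs(); Tt=np.array(c['T_tool_cam'])
P=cloud(c); Pt=(P-c['T'][:3,3])@c['T'][:3,:3]@Tt[:3,:3].T+Tt[:3,3]
print(Tt.round(3).tolist())
for uv in[(295,308),(295,315),(295,325),(348,308),(348,315),(348,325),(295,335),(348,335)]: print(uv,Pt[uv[1],uv[0]].round(3),c['img'][uv[1],uv[0]])
m=(abs(Pt[...,1])<.05)&(abs(Pt[...,0])<.03)&(c['z_map']<.3)&(c['z_map']>0)&(c['img'].max(2)<70)
print(np.percentile(Pt[m],[1,50,99,99.8],axis=0).round(3))
E
```

```text
[[-0.001, -0.948, -0.319, 0.083], [1.0, -0.001, 0.001, 0.0], [-0.001, -0.319, 0.948, -0.157], [0.0, 0.0, 0.0, 1.0]]
(295, 308) [ 0.008 -0.01  -0.025] [19 24 24]
(295, 315) [ 0.008 -0.009 -0.03 ] [23 24 24]
(295, 325) [ 0.007 -0.009 -0.036] [38 40 41]
(348, 308) [ 0.008  0.011 -0.024] [12 16 15]
(348, 315) [ 0.008  0.01  -0.03 ] [20 20 20]
(348, 325) [ 0.007  0.01  -0.035] [25 28 27]
(295, 335) [ 0.008 -0.009 -0.043] [18 18 25]
(348, 335) [ 0.008  0.009 -0.042] [18 18 23]
[[-0.009 -0.048 -0.104]
 [ 0.012 -0.001 -0.084]
 [ 0.018  0.048  0.12 ]
 [ 0.019  0.05   0.128]]
```

All three views agree that the real fingertips sit about 39 mm farther back than the reported TCP implies: shut, they are 14 mm behind it. I'll back off, go 50 mm lower and push again.

servo_tool(series="1 0.04 0 0 0 0 0; 1 0.08 0 0 0 0 0; 1 0.08 0 0.03 0 0 0; 1 0.08 0 0.05 0 0 0; 1 0.08 0 0.05 0 0 0; 1 0.066 0 0.05 0 0 0; 1 0.058 0 0.05 0 0 0; 1 0.05 0 0.048 0 0 0; 1 0.042 0 0.046 0 0 0; 1 0.034 0 0.044 0 0 0; 1 0.026 0 0.042 0 0 0; 1 0.018 0 0.04 0 0 0")

```text
time_s: 3.42
eef_pos: [0.5491, 0.1637, 0.2476]
eef_rot: [0.0, 0.729, 0.685, 0.0]
wrist_force: [-0.0, -0.2, -0.3]
opening: -0.0
grasp_force: 0.1
```

servo_tool(series="1 -0.006 0 -0.002 0 0 0; 1 -0.012 0 -0.004 0 0 0; 1 -0.018 0 -0.006 0 0 0; 1 -0.022 0 -0.008 0 0 0; 1 -0.022 0 -0.008 0 0 0; 1 -0.022 0 -0.008 0 0 0")

```text
time_s: 3.92
eef_pos: [0.5477, 0.1431, 0.2551]
eef_rot: [0.0, 0.728, 0.685, 0.0]
wrist_force: [-0.3, 0.6, -0.5]
opening: -0.001
grasp_force: 0.0
```

```bash
cat > meas.py <<'E'
from h import *
for n in('scene','side'):
    c=grab(n); P=cloud(c); M=np.array([0.5067,.0934]); a=np.radians(-3.5)
    d=P[...,:2]-M; px=d@[np.cos(a),np.sin(a)]; py=d@[-np.sin(a),np.cos(a)]; z=P[...,2]
    def st(t,m):
        m=m&(c['z_map']>0)
        if m.sum()>3: print(n,t,m.sum(),'x',np.percentile(px[m],[2,50,98]).round(3),'y',np.percentile(py[m],[2,50,98]).round(3),'z',np.percentile(z[m],[2,50,98]).round(3))
    st('knob engaged',(abs(px-.038)<.015)&(abs(py-.096)<.017)&(z>.245)&(z<.28))
    st('knob back',(abs(px-.038)<.014)&(abs(py-.028)<.014)&(z>.255)&(z<.29))
    st('gripper',(abs(px-.038)<.02)&(py>.05)&(py<.2)&(z>.24)&(z<.3))
    st('handle',(abs(px)<.009)&(abs(py)<.06)&(z>.235)&(z<.325))
    st('loop',(abs(px)<.04)&(py<-.085)&(py>-.16)&(z>.05)&(z<.075))
o=ctrl.get_obs();print(o['time_s'],o['eef_pos'].round(4),o['wrist_force'].round(1))
E
python3 meas.py
```

```text
scene knob back 85 x [0.034 0.042 0.047] y [0.019 0.029 0.041] z [0.258 0.28  0.287]
scene gripper 40 x [0.034 0.049 0.053] y [0.05  0.056 0.061] z [0.27  0.287 0.299]
scene handle 211 x [-0.008  0.004  0.009] y [-0.044 -0.01   0.022] z [0.241 0.259 0.266]
scene loop 115 x [-0.019  0.002  0.021] y [-0.126 -0.111 -0.086] z [0.061 0.066 0.071]
side gripper 110 x [0.026 0.038 0.052] y [0.057 0.061 0.065] z [0.272 0.288 0.299]
side handle 194 x [-0.009 -0.001  0.008] y [-0.013  0.018  0.046] z [0.244 0.258 0.265]
side loop 42 x [-0.02  -0.01   0.006] y [-0.125 -0.117 -0.106] z [0.059 0.064 0.068]
4.0167 [0.5476 0.1434 0.2549] [ 0.1 -0.8 -1.1]
```

The pawl is thrown back, with the knob at y≈29 and z≈275 in the press frame. Next is the T handle.

servo_tool(series="1 0.008 0 0 0 0 0; 1 0.008 0 -0.03 0 0 0; 0 0.008 0 -0.05 0 0 0; 0 -0.03 -0.02 -0.05 0 0 0; 0 -0.06 -0.038 -0.05 0 0 0; 0 -0.075 -0.038 -0.05 0 0 0; 0 -0.075 -0.038 -0.05 0 0 0; 0 -0.075 -0.038 -0.02 0 0 0; 0 -0.075 -0.038 0.01 0 0 0; 0 -0.075 -0.038 0.033 0 0 0; 0 -0.075 -0.038 0.033 0 0 0")

```text
time_s: 4.93
eef_pos: [0.5021, 0.0721, 0.2167]
eef_rot: [-0.004, 0.728, 0.685, -0.003]
wrist_force: [-1.5, 0.9, 0.3]
opening: 0.503
grasp_force: 0.0
```

servo_tool(series="1 0 0 0 0 0 0; 1 0 0 0 0 0 0; 1 0 0 0 0 0 0; 1 0 0 0 0 0 0; 1 0 0 0 0 0 0; 1 0 0 0 0 0 0")

```text
time_s: 5.43
eef_pos: [0.5049, 0.0713, 0.2235]
eef_rot: [-0.0, 0.728, 0.685, 0.0]
wrist_force: [-5.6, 1.2, 0.6]
opening: 0.162
grasp_force: 58.5
```

servo_tool(series="1 0 0 -0.005 0 0 0; 1 0 0 -0.01 0 0 0; 1 0 0 -0.015 0 0 0; 1 0 0 -0.02 0 0 0; 1 0 0 -0.025 0 0 0; 1 0 0 -0.03 0 0 0; 1 0 0 -0.034 0 0 0; 1 0 0 -0.036 0 0 0; 1 0 0 -0.036 0 0 0")

```text
time_s: 6.18
eef_pos: [0.5048, 0.0713, 0.2588]
eef_rot: [-0.001, 0.728, 0.685, 0.0]
wrist_force: [-2.9, 4.3, -8.4]
opening: 0.16
grasp_force: 59.2
```

```bash
python3 meas.py | grep -v gripper
```

```text
scene knob back 83 x [0.033 0.042 0.049] y [0.019 0.029 0.036] z [0.257 0.281 0.287]
scene handle 241 x [-0.008  0.004  0.009] y [-0.041  0.01   0.043] z [0.243 0.292 0.302]
scene loop 115 x [-0.019  0.004  0.022] y [-0.126 -0.111 -0.087] z [0.06  0.066 0.071]
side knob back 91 x [0.03  0.038 0.046] y [0.024 0.035 0.04 ] z [0.256 0.279 0.286]
side handle 330 x [-0.009 -0.     0.008] y [-0.039  0.012  0.047] z [0.243 0.292 0.31 ]
side loop 43 x [-0.02  -0.009  0.006] y [-0.125 -0.118 -0.102] z [0.06  0.065 0.07 ]
6.2833 [0.5048 0.0713 0.2588] [-2.9  4.8 -8.2]
```

Rising well. I'll continue in small steps up to the stop and watch the force.

servo_tool(series="1 0 0 -0.002 0 0 0; 1 0 0 -0.004 0 0 0; 1 0 0 -0.005 0 0 0; 1 0 0 -0.005 0 0 0")

```text
time_s: 6.62
eef_pos: [0.5048, 0.0713, 0.2635]
eef_rot: [-0.001, 0.728, 0.685, 0.0]
wrist_force: [-1.5, 6.0, -10.8]
opening: 0.161
grasp_force: 58.9
```

servo_tool(series="1 0 0 -0.002 0 0 0; 1 0 0 -0.004 0 0 0; 1 0 0 -0.004 0 0 0")

```text
time_s: 6.87
eef_pos: [0.5048, 0.0713, 0.2675]
eef_rot: [-0.001, 0.728, 0.685, 0.0]
wrist_force: [-1.9, 5.0, -10.1]
opening: 0.161
grasp_force: 58.9
```

servo_tool(series="1 0 0 -0.002 0 0 0; 1 0 0 -0.003 0 0 0; 1 0 0 -0.003 0 0 0")

```text
time_s: 7.12
eef_pos: [0.5048, 0.0713, 0.2703]
eef_rot: [-0.001, 0.728, 0.685, 0.0]
wrist_force: [-0.4, 5.3, -10.4]
opening: 0.16
grasp_force: 59.3
```

servo_tool(series="1 0 0 -0.002 0 0 0; 1 0 0 -0.003 0 0 0; 1 0 0 -0.003 0 0 0")

```text
time_s: 7.37
eef_pos: [0.5046, 0.0713, 0.2704]
eef_rot: [-0.002, 0.728, 0.685, -0.0]
wrist_force: [6.7, 5.8, -25.7]
opening: 0.16
grasp_force: 59.3
```

At the top stop: the height has stalled and the force is rising. I'll unload, release, rise, move over in front of the mould's loop and come partway down.

servo_tool(series="1 0 0 0.002 0 0 0; 0 0 0 0.002 0 0 0; 0 0 0 0.002 0 0 0; 0 0 0 0.002 0 0 0; 0 0 0 -0.02 0 0 0; 0 0 0 -0.045 0 0 0; 0 0 0 -0.045 0 0 0; 0 -0.04 0 -0.045 0 0 0; 0 -0.075 0 -0.045 0 0 0; -0.6 -0.093 0.001 -0.045 0 0 0; -0.6 -0.093 0.001 -0.02 0 0 0; -0.6 -0.093 0.001 0.02 0 0 0")

```text
time_s: 8.37
eef_pos: [0.5044, -0.0252, 0.2585]
eef_rot: [0.006, 0.729, 0.684, 0.003]
wrist_force: [1.8, -0.7, 0.2]
opening: 0.799
grasp_force: 0.0
```

servo_tool(series="-0.6 0 0 0.04 0 0 0; -0.6 0 0 0.08 0 0 0; -0.6 0 0 0.12 0 0 0; -0.6 0 0 0.15 0 0 0; -0.6 0 0 0.16 0 0 0; -0.6 0 0 0.16 0 0 0")

```text
time_s: 8.87
eef_pos: [0.4993, -0.0223, 0.0915]
eef_rot: [-0.001, 0.728, 0.685, -0.001]
wrist_force: [-1.1, 0.2, -0.8]
opening: 0.8
grasp_force: 0.0
```

```bash
python3 - <<'E'
from h import *
c=grab('wrist','w2.png'); P=cloud(c); M=np.array([0.5067,.0934]); a=np.radians(-3.5)
d=P[...,:2]-M; px=d@[np.cos(a),np.sin(a)]; py=d@[-np.sin(a),np.cos(a)]; z=P[...,2]
m=(abs(px)<.04)&(py<-.09)&(py>-.16)&(z>.05)&(z<.075)
print(m.sum(),np.percentile(px[m],[2,50,98]).round(3),np.percentile(py[m],[2,50,98]).round(3),np.percentile(z[m],[2,50,98]).round(3))
E
python3 meas.py|grep -v grip
```

```text
2635 [-0.02 -0.    0.02] [-0.123 -0.112 -0.091] [0.063 0.066 0.067]
scene knob back 82 x [0.032 0.041 0.048] y [0.019 0.029 0.036] z [0.257 0.281 0.287]
scene handle 339 x [-0.007  0.004  0.009] y [-0.043  0.005  0.042] z [0.241 0.304 0.312]
scene loop 103 x [-0.02   0.011  0.022] y [-0.126 -0.107 -0.086] z [0.061 0.066 0.071]
side knob back 92 x [0.03  0.038 0.046] y [0.024 0.035 0.039] z [0.257 0.279 0.286]
side handle 363 x [-0.008 -0.001  0.008] y [-0.04   0.012  0.047] z [0.241 0.303 0.311]
side loop 42 x [-0.02  -0.009  0.006] y [-0.124 -0.117 -0.106] z [0.06  0.064 0.07 ]
9.0167 [ 0.5027 -0.023   0.0957] [ 1.5 -1.  -0.2]
```

View pics/w2.png

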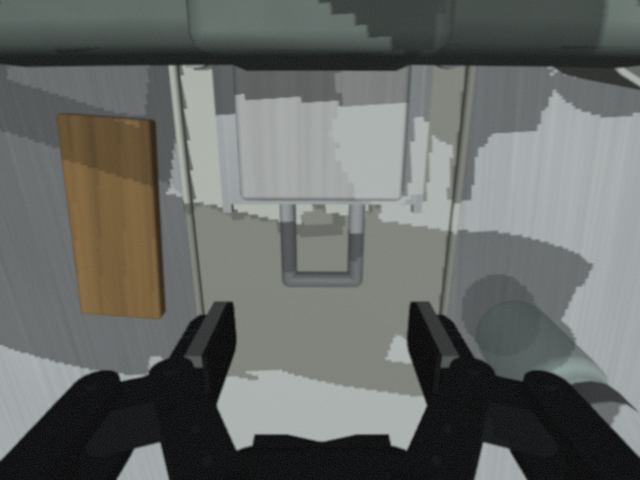

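The view shows the loop centred between the open fingers: its bar is at (322,280) and the pads are at x≈235 and 410. The plate is clear of the mould. I'll descend and grip.

servo_tool(series="-0.6 0 -0.002 0.03 0 0 0; -0.6 0 -0.002 0.055 0 0 0; -0.6 0 -0.002 0.072 0 0 0; -0.6 0 -0.002 0.072 0 0 0; -0.6 0 -0.002 0.072 0 0 0; 1 0 -0.002 0.072 0 0 0; 1 0 -0.002 0.072 0 0 0; 1 0 -0.002 0.072 0 0 0; 1 0 -0.002 0.072 0 0 0; 1 0 -0.002 0.072 0 0 0")

```text
time_s: 9.85
eef_pos: [0.5003, -0.0227, 0.0235]
eef_rot: [0.002, 0.728, 0.685, 0.001]
wrist_force: [-2.7, -0.3, 9.5]
opening: 0.472
grasp_force: 59.1
```

servo_tool(series="1 -0.004 0 -0.001 0 0 0; 1 -0.012 0 -0.001 0 0 0; 1 -0.022 0 -0.001 0 0 0; 1 -0.033 0 -0.001 0 0 0; 1 -0.044 0 -0.001 0 0 0; 1 -0.055 0 -0.001 0 0 0; 1 -0.066 0 -0.001 0 0 0; 1 -0.077 0 -0.001 0 0 0; 1 -0.088 0 -0.001 0 0 0; 1 -0.098 0 -0.001 0 0 0; 1 -0.105 0 -0.001 0 0 0; 1 -0.108 0 -0.001 0 0 0")

```text
time_s: 10.85
eef_pos: [0.4926, -0.1302, 0.0231]
eef_rot: [0.0, 0.729, 0.685, 0.001]
wrist_force: [0.8, 7.4, 4.6]
opening: 0.47
grasp_force: 61.1
```

servo_tool(series="1 -0.004 0 0 0 0 0; 1 -0.012 0 0 0 0 0; 1 -0.022 0 0 0 0 0; 1 -0.033 0 0 0 0 0; 1 -0.044 0 0 0 0 0; 1 -0.055 0 0 0 0 0; 1 -0.066 0 0 0 0 0; 1 -0.077 0 0 0 0 0; 1 -0.088 0 0 0 0 0; 1 -0.1 0 0 0 0 0; 1 -0.11 0 0 0 0 0; 1 -0.114 0 0 0 0 0")

```text
time_s: 11.85
eef_pos: [0.4854, -0.2442, 0.0231]
eef_rot: [0.0, 0.729, 0.685, 0.001]
wrist_force: [0.5, 8.2, 3.8]
opening: 0.465
grasp_force: 61.1
```

```bash
cat > chk.py <<'E'
from h import *
import sys
ims=[]
for n in('scene','side'):
    c=grab(n); P=cloud(c); M=np.array([0.5067,.0934]); a=np.radians(-3.5)
    d=P[...,:2]-M; px=d@[np.cos(a),np.sin(a)]; py=d@[-np.sin(a),np.cos(a)]; z=P[...,2]
    def st(t,m):
        if m.sum()>3: print(n,t,m.sum(),'x',np.percentile(px[m],[2,50,98]).round(3),'y',np.percentile(py[m],[1,50,99]).round(3),'z',np.percentile(z[m],[2,98]).round(3))
    st('rim',(abs(px)<.055)&(py<-.09)&(py>-.34)&(z>.071)&(z<.082))
    st('far loop',(abs(px)<.026)&(py<-.06)&(py>-.14)&(z>.055)&(z<.075))
    st('handle',(abs(px)<.009)&(abs(py)<.045)&(z>.28)&(z<.325))
    st('knob back',(abs(px-.038)<.014)&(abs(py-.028)<.014)&(z>.255)&(z<.29))
    y0,x0=(180,230) if n=='scene' else (200,230)
    ims.append(cv2.resize(c['img'][y0:y0+160,x0:x0+200],(400,320),interpolation=cv2.INTER_CUBIC))
cv2.imwrite('pics/'+sys.argv[1],np.hstack(ims)[:,:,::-1])
E
python3 chk.py c1.png
```

```text
scene rim 633 x [-0.046 -0.009  0.045] y [-0.335 -0.22  -0.098] z [0.072 0.082]
scene far loop 131 x [-0.021  0.003  0.021] y [-0.14  -0.112 -0.093] z [0.062 0.074]
scene handle 282 x [-0.007  0.004  0.009] y [-0.044  0.002  0.043] z [0.287 0.312]
scene knob back 83 x [0.033 0.041 0.047] y [0.018 0.029 0.036] z [0.256 0.287]
side rim 363 x [-0.045 -0.027  0.043] y [-0.333 -0.247 -0.135] z [0.071 0.081]
side far loop 77 x [-0.024 -0.014  0.01 ] y [-0.14  -0.137 -0.103] z [0.057 0.074]
side handle 269 x [-0.008 -0.     0.008] y [-0.042  0.01   0.045] z [0.29  0.311]
side knob back 89 x [0.03  0.038 0.046] y [0.022 0.034 0.039] z [0.256 0.285]
```

Mould centre is at press y≈-0.220, and its far handle is about 25 mm clear of the plate. I'll release and withdraw.

servo_tool(series="0.4 0 0 0 0 0 0; -0.2 0 0 0 0 0 0; -0.6 0 0 0 0 0 0; -0.6 0 0 0 0 0 0; -0.6 0 0 0 0 0 0; -0.6 0 0 -0.015 0 0 0; -0.6 0 0 -0.04 0 0 0; -0.6 0 0 -0.08 0 0 0; -0.6 0 0 -0.12 0 0 0; -0.6 0 0 -0.16 0 0 0; -0.6 -0.03 0 -0.2 0 0 0; -0.6 -0.03 0 -0.2 0 0 0")

```text
time_s: 12.95
eef_pos: [0.4856, -0.278, 0.2296]
eef_rot: [0.006, 0.728, 0.685, -0.0]
wrist_force: [0.4, -1.0, 0.6]
opening: 0.8
grasp_force: 0.0
```

servo_tool(series="-0.6 0 0 0 0 0 0; -0.6 0 0 0 0 0 0; -0.6 0 0 0 0 0 0")

```text
time_s: 13.2
eef_pos: [0.482, -0.2724, 0.2196]
eef_rot: [-0.002, 0.728, 0.685, -0.0]
wrist_force: [-0.2, -0.6, -1.3]
opening: 0.8
grasp_force: 0.0
```

```bash
python3 chk.py c2.png
```

```text
scene rim 591 x [-0.046 -0.003  0.045] y [-0.303 -0.221 -0.14 ] z [0.071 0.081]
scene far loop 130 x [-0.021  0.002  0.021] y [-0.139 -0.113 -0.094] z [0.06 0.07]
scene handle 289 x [-0.007  0.004  0.009] y [-0.045  0.003  0.043] z [0.286 0.312]
scene knob back 83 x [0.033 0.042 0.047] y [0.018 0.029 0.036] z [0.256 0.286]
side rim 343 x [-0.045 -0.031  0.044] y [-0.3   -0.237 -0.134] z [0.071 0.081]
side far loop 74 x [-0.024 -0.015  0.01 ] y [-0.14  -0.137 -0.105] z [0.056 0.074]
side handle 266 x [-0.009 -0.001  0.008] y [-0.042  0.009  0.045] z [0.291 0.311]
side knob back 93 x [0.03  0.038 0.046] y [0.024 0.035 0.041] z [0.257 0.286]
```

View pics/c2.png

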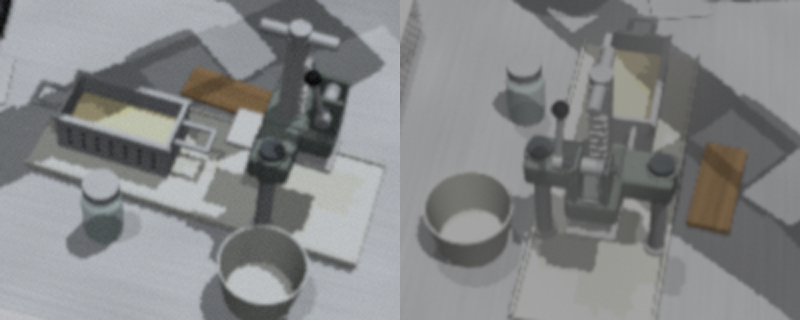

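The mould stands upright on the open end of the board at (125,125). The ram is up, the pawl is thrown back with the knob at (312,78), and the bystanders are where they were.

```bash
python3 -c "
from bench import ctrl
print(ctrl.hand_in())"
```

```text
the job is handed in; nothing more can be done
None
```

The job is handed in at about 13 s on the robot's clock: the pawl is thrown back, the ram is up at its top stop, and the mould stands upright on the open end of the board, its far handle about 25 mm clear of the press plate; the bystanders in view had not moved (bowl, tin, jug and spatula were not rechecked).

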